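# Index a carving turntable to its hidden notch

## Robot

A 6-joint arm with a two-finger parallel gripper is mounted at the origin on the work surface. World frame = base frame: x ahead of the robot, y to its left, z up, the work surface at z = 0. Lengths are in mm, angles in rad, forces in N, time in s.
With the tool pointing down it reaches from about 400 to 925 mm from the base axis. Payload 12.5 kg.
Tool frame: the origin (TCP) lies at the centre of the arm's flange, where the gripper is bolted on; the fingertips stand 190 mm ahead of it and the grasp point (between the pads) lies 171 mm ahead of it; z points along the fingers, y is the line along which they close (so a half turn about z gives the same grasp; the last joint's range is limited). The gripper opens to 95 mm and grips with 3 to 60 N. Pads are 20 mm wide; open, the fingers measure 119 mm over their backs; the gripper's body (75 mm by 180 mm) begins 59 mm behind the grasp point.
Start: joints at [-1.354, 0.491, 1.559, -0, 1.092, -0.106], TCP at [198.284, -592.713, 404.761] pointing down, gripper open.
Joint ranges: [-3.1, 3.1], [-0.84, 2.19], [0.05, 2.79], [-1.13, 4.28], [0.06, 2.93], [-2.69, 2.69]. Speed limits (rad/s): [2.22, 2.22, 2.79, 3.14, 3.14, 3.14].

## Interface

Orientations are given as [roll, pitch, yaw] about the fixed x, y, z axes, in that order (R = Rz(yaw) Ry(pitch) Rx(roll)).
In Python, from cell import env, read_camera, search_frame, cut_out gives the robot as it stands. The module is installed in compiled form; this text tells all that it offers.
- The arm moves only by the tool move_arm, never from a script. Its argument "commands" is a list of rows, each a list of 3 entries, a list of its own where there are three numbers: the shift along the world's x, y, z normalised to -1 to 1, where 1 is 0.03 m, then the turn about the world's z normalised to -1 to 1, where 1 is 0.08 rad, then the opening, from -1 (shut) to 1 (fully open), so that 0 is half open. A call has 1 to 20 rows; each row shifts and turns the commanded pose from where the row before left it; what a row does not reach is not made up. A row lasts 1/12 s, in which the tool goes at most 41.7 mm and 7.16 degrees, less where a joint would pass 70% of its speed; a pose out of reach is approached as far as the arm can. A call with a number of a shift or a turn outside -1 to 1 is refused whole. A call with a gripper value outside its range is refused whole. The fingers move at their own pace and stop on an object; the grip force is fixed at half the most. Time passes only in rows, so rows that do not move let the fingers close. It gives the time, the measured TCP pose, the force, the opening and the grip force at its end, in the units of the state.
- env.state(): the state, without advancing time (a new reading comes with each control period).
- read_camera(name): name is "scene" or "top" or "wrist"; returns a dict with "image" (400x640x3 uint8, red, green, blue), "fx", "fy", "cx", "cy" (pixels), "rvec" (rotation vector, rad) and "tvec" (3), from world to camera coordinates, as OpenCV has them. Camera axes: x right, y down, z forward; pixel columns grow to the right and rows downward; lengths in mm; the calibration is good to about 2 mm. A picture is of the moment at which its call begins. There is no depth.
- env.job_done(): hands the job in; it is judged then, once.
Trained networks look in a picture, given as the dict that the camera call returned (one of the last four; its "shot" number tells which), for a name from the list of things; names that differ only in an ending like _2 or _b are one class to them, and where a whole thing is asked for, a point or a joint stands for the part that bears it (a point fixed in the world has none). Each returns a list of dicts, best first, with "confidence" (0 to 1); they miss things now and then, are a little off and sometimes report something else, mostly with a low value. They report only what shows in the picture. A call takes as long as a camera call.
- search_frame(thing, picture): "at" ([column, row] in pixels, amid what is visible of it).
- cut_out(thing, picture): "region" (400x640 bool, what is visible of it) and "at" ([column, row] in pixels, amid what is visible of it).
The state is a dict: "t": time; "joints": joint angles; "qvel": joint speeds; "tau": joint torques, N m; "eef_pos": TCP position; "tcp_rot": TCP orientation; "ft_force": force on the tool from outside, world axes, zero at the start; "moment": the same for the moment, N m; "opening": opening from 0.0 (shut) to 1.0 (fully open); "grip_force": force on a finger pad.
Only numpy, scipy, OpenCV 4.12 (cv2) and the standard library are available. Lean on these libraries where they do the work, as an engineer would, in place of code of your own. Each camera call takes 0.05 s, during which the arm holds its last target. There are 200 camera calls.

## Task

Turn the carving turntable clockwise by the wooden bar handle at its centre until you feel its spring pin fall into the hidden notch underneath. Leave the turntable locked there, with the pin fully dropped and the handle let go, and leave the chisel, cork block and mallet where they are.

Things in the scene. Friction and masses are not known exactly. Their poses are not given: they have to be found in the camera images.
- stand: the fixed stand: dark steel foot plate 190 x 190 x 14 mm under a grey round housing of diameter 160 mm, top 60 mm above the bench. Origin: centre of the underside, on the turning axis, z up. Inside it is the track with the single hidden notch, met 30 to 85 degrees clockwise (seen from above) of where the pin starts. Anticlockwise there is only a stop, 20 to 36 degrees away.
- turntable: the part that turns about z: aluminium disc of diameter 180 mm (62 to 72 mm above the bench) with a carved wooden flower of diameter 124 mm on it (petals up to 90 mm above the bench) and the bar handle. Origin: on the turning axis at the disc's underside, z up. The handle lies along its x axis; the pin is on its +x side, 76 mm out. A clockwise stop lies at least 45 degrees beyond the notch.
- handle_grip (a point): middle of the wooden bar handle, on the turning axis, 123 mm above the bench. The bar is 66 mm long along this point's x (the turntable's x), 16 mm wide along y, 34 mm tall (106 to 140 mm above the bench), on a round post of diameter 24 mm. While moving it drags with a steady 0.1 to 0.15 N m until the notch is met.
- pin_top (a point): top of the steel spring pin, a stub of diameter 12 mm near the disc's rim: 90 mm above the bench while it rides on the track, 85 mm seated in the notch. From 5 degrees before the notch's middle the torque falls and reverses (pulls onward with some 0.2 N m); past the middle it resists with some 0.45 N m; 5 degrees on, the pin is out again. Let go within 3 degrees of the middle, it centres itself.
- chisel: a bystander: chisel lying flat, 245 mm long, with a round wooden handle of diameter 27 mm to -x and blade to +x. Origin: on the bench under the joint between handle and blade.
- sanding_block: a bystander: cork block 70 x 45 x 36 mm. Origin: centre of the underside.
- mallet: a bystander: round wooden carver's mallet standing on its head, greatest diameter 80 mm, 205 mm tall. Origin: centre of the underside.

How it is judged (in metres and radians):
At the end, for the whole second after the job is handed in: The spring pin has dropped into the notch (its top lower than 86.5 mm above the stand's underside; 85 mm when fully seated) and the turntable is at rest (z of pin_top in the frame of stand below 0.0865 m and angular speed of turntable below 0.05 rad/s); the robot touches nothing.
It fails at once if a bystander (chisel, cork block or mallet) is moved by more than 25 mm (distance of any of chisel, sanding_block, mallet from where it was at the start of the episode above 0.025 m).
It also fails if it takes over 72 s, if anything falls off the work surface, if the arm or the gripper's body presses on something with over 40 N, if the wrist force passes 120 N, or if a joint passes its speed limit or range.

## Working session

There is one attempt and no reset: what is moved stays moved. The work goes in short steps, Python scripts to look and compute and a tool call to move; the robot and the scene stay as the last step left them, time stands still between calls to the robot, and variables do not carry over. Pictures are saved under pics/ and viewed, at most 10 in all, crops included, and the job is handed in when it is done.

Besides the shell and the picture viewer there is one more tool, called after "Call:" by a JSON object that holds its "method" and its "body", one argument or row to a line. move_arm: Moves the arm, as the interface text tells. Its arguments: {"type":"object","properties":{"commands":{"type":"array","items":{"type":"array"}}},"required":["commands"]}

```bash
mkdir -p pics
cat > h.py <<'E'
from cell import env, read_camera, search_frame, cut_out
import numpy as np, cv2
def ray(p,uv,z):
    R,_=cv2.Rodrigues(np.array(p["rvec"],float)); t=np.array(p["tvec"],float).reshape(3)
    d=R.T@np.array([(uv[0]-p["cx"])/p["fx"],(uv[1]-p["cy"])/p["fy"],1.]); c=-R.T@t
    return c+d*(z-c[2])/d[2]
def save(p,n): cv2.imwrite("pics/"+n,p["image"][:,:,::-1])
E
python3 - <<'E'
from h import *
for c in ("top","scene"):
    p=read_camera(c); save(p,c+"1.png")
    for n,z in (("handle_grip",140),("pin_top",90),("turntable",72),("stand",30),("chisel",13),("sanding_block",36),("mallet",205)):
        for r in search_frame(n,p)[:2]: print(c,n,r["confidence"],np.round(r["at"]),np.round(ray(p,r["at"],z)))
s=env.state();print(s)
E
```

```text
top handle_grip 0.66 [424. 258.] [ 502. -137.  140.]
top turntable 0.72 [423. 258.] [ 500. -149.   72.]
top stand 0.75 [423. 254.] [ 507. -158.   30.]
top chisel 0.88 [335. 269.] [477.  48.  13.]
top sanding_block 0.68 [506. 252.] [ 506. -351.   36.]
top mallet 0.63 [408. 170.] [682. -98. 205.]
scene handle_grip 0.64 [217. 199.] [ 583. -159.  140.]
scene turntable 0.83 [219. 197.] [ 505. -156.   72.]
scene stand 0.87 [219. 212.] [ 518. -163.   30.]
scene chisel 0.78 [296. 196.] [491.  50.  13.]
scene chisel 0.51 [216. 198.] [ 441. -165.   13.]
scene sanding_block 0.57 [145. 226.] [ 524. -350.   36.]
scene mallet 0.84 [243. 250.] [ 804. -122.  205.]
{'t': 0.8, 'joints': array([-1.35361416e+00,  4.90869173e-01,  1.55886894e+00, -2.53040916e-05,
        1.09170354e+00, -1.05630431e-01]), 'qvel': array([ 9.67375265e-05, -4.67166546e-04, -5.05935660e-04,  9.62020850e-04,
        6.91152401e-04,  9.79244785e-04]), 'tau': array([ 4.08770924e-03, -6.12411690e+01, -2.58422881e+01,  6.93739601e-02,
        4.45302087e-02, -3.59827061e-05]), 'eef_pos': array([ 198.27428663, -592.71879682,  404.79081371]), 'tcp_rot': array([3.14144486e+00, 3.82526175e-05, 3.22824262e-01]), 'ft_force': array([ 1.00270012, -0.24854598,  0.25573055]), 'moment': array([-0.01365281,  0.01413888,  0.08789196]), 'grip_force': 0.0, 'opening': 1.0032967052821742}
```

View pics/top1.png

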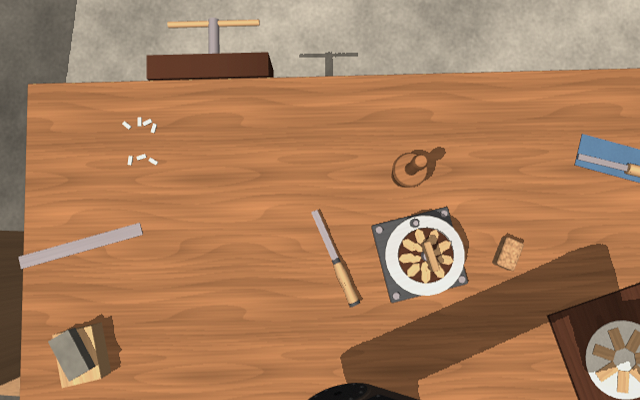

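View pics/scene1.png

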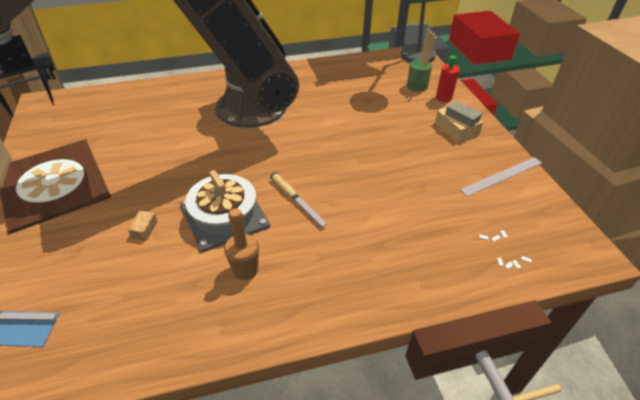

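The top view shows the turntable centred near px (425,256). The handle runs from about (428,240) to (440,275), and the pin is at about (415,223), toward world +x and slightly +y. That puts the handle yaw near 0.3. The mallet at (410,168), the chisel at (335,260) and the cork at (508,252) are clear of it. The scene view agrees. I'll move above the turntable next.

Call:
{"method": "move_arm", "body": {
  "commands": [
    [[0.5,0.7,0],0,1],
    [[0.68,0.98,0],0,1],
    [[0.68,0.98,0],0,1],
    [[0.68,0.98,0],0,1],
    [[0.68,0.98,0],0,1],
    [[0.68,0.98,0],0,1],
    [[0.68,0.98,0],0,1],
    [[0.68,0.98,0],0,1],
    [[0.68,0.98,0],0,1],
    [[0.68,0.98,0],0,1],
    [[0.68,0.98,0],0,1],
    [[0.68,0.98,0],0,1],
    [[0.68,0.98,0],0,1],
    [[0.68,0.98,0],0,1],
    [[0.68,0.98,0],0,1],
    [[0.2,0.2,0],0,1],
    [[0,0,0],0,1],
    [[0,0,0],0,1]
  ]
}}

```text
t: 2.3
eef_pos: [504.8, -154.2, 404.6]
tcp_rot: [3.141, 0.0, 0.324]
ft_force: [-0.5, 0.1, 0.3]
opening: 0.998
grip_force: 0.0
```

Run:
```python
from h import *
p=read_camera("wrist"); save(p,"w1.png")
for n,z in (("handle_grip",140),("pin_top",90),("turntable",72)):
    for r in cut_out(n,p)[:2]:
        m=r["region"].astype(np.uint8); (c,sz,a)=cv2.minAreaRect(cv2.findNonZero(m))
        b=cv2.boxPoints((c,sz,a)); w=np.array([ray(p,q,z)[:2] for q in b])
        print(n,r["confidence"],np.round(r["at"]),m.sum(),np.round(ray(p,r["at"],z)),"box",np.round(b).tolist(),np.round(w).tolist(),np.round(w.mean(0)))
s=env.state();print(s["t"],s["eef_pos"],s["tcp_rot"],s["joints"])
```

```text
handle_grip 0.89 [320. 186.] 19728 [ 524. -149.  140.] box [[238.0, 106.0], [397.0, 106.0], [397.0, 262.0], [238.0, 262.0]] [[566.0, -65.0], [607.0, -187.0], [479.0, -240.0], [432.0, -99.0]] [ 521. -148.]
pin_top 0.41 [320. 118.] 85 [ 580. -131.   90.] box [[317.0, 113.0], [326.0, 113.0], [326.0, 123.0], [317.0, 123.0]] [[583.0, -126.0], [586.0, -134.0], [577.0, -138.0], [574.0, -129.0]] [ 580. -132.]
turntable 0.86 [317. 184.] 19424 [ 512. -150.   72.] box [[239.0, 107.0], [397.0, 107.0], [397.0, 261.0], [239.0, 261.0]] [[564.0, -47.0], [616.0, -203.0], [454.0, -270.0], [394.0, -91.0]] [ 507. -153.]
2.5 [ 504.28458019 -155.2364143   404.80783502] [3.14143925e+00 1.14960539e-04 3.21084213e-01] [-4.23822815e-01  3.53042552e-01  1.79602448e+00 -2.27739473e-04
  9.92506156e-01  8.26013768e-01]
```

View pics/w1.png

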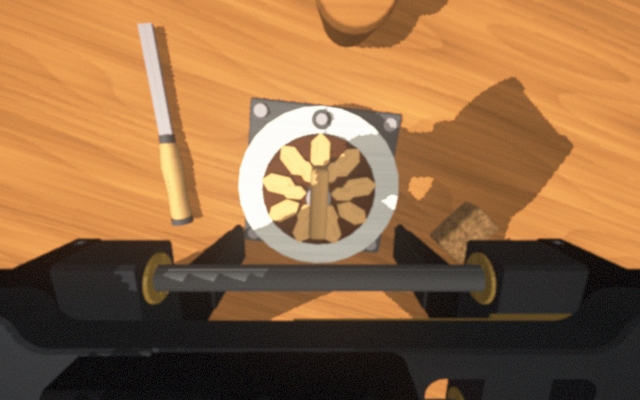

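The wrist view shows the handle at about px (318,200), nearly parallel to the tool x axis, and the pin at (321,118). I'll fit the disc centre precisely.

Run:
```python
from h import *
for cam in ("wrist","top"):
    p=read_camera(cam)
    for r in cut_out("turntable",p)[:1]:
        m=r["region"].astype(np.uint8)
        c=max(cv2.findContours(m,0,cv2.CHAIN_APPROX_NONE)[0],key=len)[:,0]
        w=np.array([ray(p,q,72)[:2] for q in c])
        ok=np.ones(len(w),bool)
        for _ in range(8):
            s=np.linalg.lstsq(np.c_[2*w[ok],np.ones(ok.sum())],(w[ok]**2).sum(1),rcond=None)[0]
            rad=np.sqrt(s[2]+s[:2]@s[:2]); e=abs(np.hypot(*(w-s[:2]).T)-rad); ok=e<max(2,2*np.median(e))
        print(cam,s[:2],rad,ok.mean())
    for r in search_frame("pin_top",p)[:1]:
        d=ray(p,r["at"],90)[:2]-s[:2]; print(np.hypot(*d),np.arctan2(d[1],d[0]))
```

```text
wrist [ 506.99214676 -152.51336632] 88.4436425278409 1.0
75.9392098015077 0.295640940351356
top [ 505.91926363 -151.47158007] 88.09427425997325 0.591743119266055
```

Call:
{"method": "move_arm", "body": {
  "commands": [
    [[0.07,0.09,0],-0.35,1],
    [[0,0,-0.6],0,1],
    [[0,0,-0.6],0,1],
    [[0,0,-0.6],0,1],
    [[0,0,-0.6],0,1],
    [[0,0,-0.6],0,1],
    [[0,0,-0.6],0,1],
    [[0,0,0],0,1],
    [[0,0,0],0,1],
    [[0,0,0],0,-1],
    [[0,0,0],0,-1],
    [[0,0,0],0,-1],
    [[0,0,0],0,-1],
    [[0,0,0],0,-1],
    [[0,0,0],0,-1],
    [[0,0,0],0,-1],
    [[0,0,0],0,-1],
    [[0,0,0],0,-1],
    [[0,0,0],0,-1]
  ]
}}

```text
t: 4.38
eef_pos: [507.0, -151.4, 296.7]
tcp_rot: [3.142, 0.0, 0.295]
ft_force: [0.2, 0.4, 0.4]
opening: 0.356
grip_force: 0.0
```

Run:
```python
from h import *
s=env.state();print(s)
```

```text
{'t': 4.3833, 'joints': array([-4.15042423e-01,  4.99067170e-01,  1.90596262e+00, -1.05848116e-04,
        7.36584472e-01,  8.61016805e-01]), 'qvel': array([ 1.10431571e-03,  1.03356555e-03, -4.60958651e-05,  8.32550580e-04,
       -2.56760471e-03,  8.72805149e-04]), 'tau': array([ 2.38689623e-03, -5.43418550e+01, -1.83678192e+01,  5.42973611e-02,
       -3.80000740e-02,  3.98582245e-05]), 'eef_pos': array([ 507.00157891, -151.39716625,  296.74808997]), 'tcp_rot': array([3.14155280e+00, 6.27236218e-05, 2.94815507e-01]), 'ft_force': array([0.2352583 , 0.40299121, 0.41003895]), 'moment': array([-0.02267213, -0.0283118 ,  0.00747308]), 'grip_force': 0.0, 'opening': 0.3563370909268299}
```

Call:
{"method": "move_arm", "body": {
  "commands": [
    [[0,0,0],0,-1],
    [[0,0,0],0,-1],
    [[0,0,0],0,-1],
    [[0,0,0],0,-1],
    [[0,0,0],0,-1],
    [[0,0,0],0,-1],
    [[0,0,0],0,-1]
  ]
}}

```text
t: 4.97
eef_pos: [507.2, -152.3, 296.8]
tcp_rot: [3.139, -0.001, 0.295]
ft_force: [0.1, -8.6, -2.2]
opening: 0.238
grip_force: 30.0
```

```bash
cat > m.py <<'E'
from h import *
s=env.state();print(s["t"],s["eef_pos"],s["tcp_rot"][2],s["ft_force"],s["moment"],s["opening"],s["grip_force"],s["joints"][5])
E
python3 m.py
```

```text
4.9667 [ 507.22066115 -152.25805694  296.78368195] 0.29485069709849077 [ 0.11479323 -8.6437151  -2.18205003] [-1.51848244 -0.08164586 -0.05805797] 0.23802265977945178 30.00072330236435 0.8610804995284472
```

Call:
{"method": "move_arm", "body": {
  "commands": [
    [[0,0,0],0,-1],
    [[0,0,0],0,-1],
    [[0,0,0],0,-1],
    [[0,0,0],0,-1]
  ]
}}

```text
t: 5.3
eef_pos: [507.2, -152.3, 296.8]
tcp_rot: [3.14, -0.001, 0.295]
ft_force: [0.3, -7.4, -2.2]
opening: 0.235
grip_force: 30.0
```

```bash
python3 m.py
python3 - <<'E'
from h import *
p=read_camera("wrist"); save(p,"w2.png")
E
```

```text
5.3 [ 507.22042788 -152.2650979   296.78254169] 0.29483803424022503 [ 0.30710814 -7.42756155 -2.15949972] [-1.50662523 -0.05682904 -0.08501559] 0.23502704038546693 30.000874400138855 0.8610978141199468
```

View pics/w2.png

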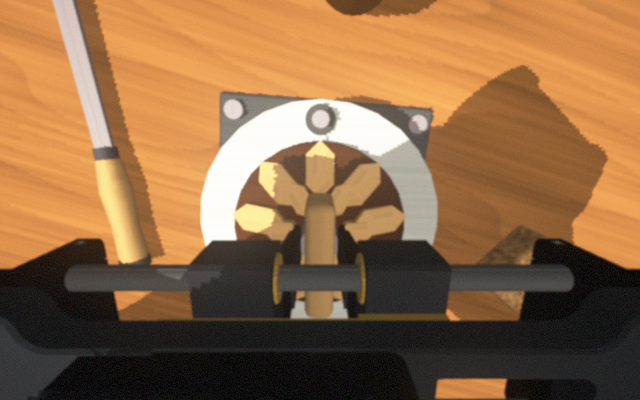

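The fingers hold the handle square, with the pin still straight ahead at px (320,118). I'll turn 22° clockwise first.

Call:
{"method": "move_arm", "body": {
  "commands": [
    [[0,-0.04,0],-0.2,-1],
    [[0,0,0],-0.4,-1],
    [[0,0,0],-0.4,-1],
    [[0,0,0],-0.4,-1],
    [[0,0,0],-0.4,-1],
    [[0,0,0],-0.4,-1],
    [[0,0,0],-0.4,-1],
    [[0,0,0],-0.4,-1],
    [[0,0,0],-0.4,-1],
    [[0,0,0],-0.4,-1],
    [[0,0,0],-0.4,-1],
    [[0,0,0],-0.4,-1]
  ]
}}

```text
t: 6.35
eef_pos: [507.3, -152.6, 296.8]
tcp_rot: [3.141, -0.001, -0.075]
ft_force: [2.2, -0.1, -1.1]
opening: 0.236
grip_force: 30.0
```

```bash
python3 m.py
python3 - <<'E'
from h import *
p=read_camera("wrist")
for r in search_frame("pin_top",p)[:1]: print(r)
E
python3 m.py
```

```text
6.35 [ 507.25542819 -152.6422913   296.77866688] -0.07482944242439915 [ 2.23063557 -0.13467661 -1.05831068] [ 0.00859283 -0.47726042  0.22116462] 0.2356999992758765 29.999163150787354 1.2286662955339631
{'at': [315.5, 116.1], 'confidence': 0.55}
6.45 [ 507.23251944 -152.65327086  296.79311063] -0.0740037868413872 [ 3.65806106 -0.65121135 -2.36861596] [-0.01941731 -0.59395716  0.05251278] 0.2377858876422388 29.999941885471344 1.2277302324082084
```

Call:
{"method": "move_arm", "body": {
  "commands": [
    [[0,0,0],-0.15,-1],
    [[0,0,0],-0.15,-1]
  ]
}}

```text
t: 6.62
eef_pos: [507.2, -152.6, 296.8]
tcp_rot: [3.141, -0.001, -0.098]
ft_force: [4.7, 0.3, -2.5]
opening: 0.237
grip_force: 30.0
```

```bash
cat > q.py <<'E'
from cell import env
s=env.state();print(round(s["t"],2),"yaw",round(s["tcp_rot"][2],4),"mz",round(s["moment"][2],3))
E
python3 q.py
```

```text
6.62 yaw -0.0975 mz 0.192
```

Call:
{"method": "move_arm", "body": {
  "commands": [
    [[0,0,0],-0.15,-1],
    [[0,0,0],-0.15,-1]
  ]
}}

```text
t: 6.78
eef_pos: [507.2, -152.7, 296.8]
tcp_rot: [3.141, -0.001, -0.122]
ft_force: [4.9, -0.5, -2.6]
opening: 0.235
grip_force: 30.0
```

```bash
python3 q.py
```

```text
6.78 yaw -0.1222 mz 0.206
```

Call:
{"method": "move_arm", "body": {
  "commands": [
    [[0,0,0],-0.15,-1],
    [[0,0,0],-0.15,-1]
  ]
}}

```text
t: 6.95
eef_pos: [507.2, -152.7, 296.8]
tcp_rot: [3.141, -0.001, -0.146]
ft_force: [5.2, 0.1, -3.8]
opening: 0.233
grip_force: 30.0
```

```bash
python3 q.py
```

```text
6.95 yaw -0.1462 mz 0.172
```

Call:
{"method": "move_arm", "body": {
  "commands": [
    [[0,0,0],-0.15,-1],
    [[0,0,0],-0.15,-1]
  ]
}}

```text
t: 7.12
eef_pos: [507.2, -152.7, 296.8]
tcp_rot: [3.141, -0.001, -0.17]
ft_force: [5.0, -0.6, -3.1]
opening: 0.24
grip_force: 30.0
```

```bash
python3 q.py
```

```text
7.12 yaw -0.1702 mz 0.193
```

Call:
{"method": "move_arm", "body": {
  "commands": [
    [[0,0,0],-0.15,-1],
    [[0,0,0],-0.15,-1]
  ]
}}

```text
t: 7.28
eef_pos: [507.2, -152.6, 296.8]
tcp_rot: [3.141, -0.001, -0.194]
ft_force: [5.3, -0.4, -3.0]
opening: 0.238
grip_force: 30.0
```

```bash
python3 q.py
```

```text
7.28 yaw -0.1942 mz 0.192
```

Call:
{"method": "move_arm", "body": {
  "commands": [
    [[0,0,0],-0.15,-1],
    [[0,0,0],-0.15,-1]
  ]
}}

```text
t: 7.45
eef_pos: [507.2, -152.7, 296.8]
tcp_rot: [3.141, -0.001, -0.218]
ft_force: [4.7, -0.9, -3.4]
opening: 0.237
grip_force: 30.0
```

```bash
python3 q.py
```

```text
7.45 yaw -0.2182 mz 0.156
```

Call:
{"method": "move_arm", "body": {
  "commands": [
    [[0,0,0],-0.15,-1],
    [[0,0,0],-0.15,-1]
  ]
}}

```text
t: 7.62
eef_pos: [507.2, -152.7, 296.8]
tcp_rot: [3.141, -0.001, -0.242]
ft_force: [5.5, -0.5, -3.7]
opening: 0.236
grip_force: 30.0
```

```bash
python3 q.py
```

```text
7.62 yaw -0.2422 mz 0.202
```

Call:
{"method": "move_arm", "body": {
  "commands": [
    [[0,0,0],-0.15,-1],
    [[0,0,0],-0.15,-1]
  ]
}}

```text
t: 7.78
eef_pos: [507.2, -152.7, 296.8]
tcp_rot: [3.141, -0.001, -0.266]
ft_force: [6.0, -0.0, -3.2]
opening: 0.236
grip_force: 30.0
```

```bash
python3 q.py
```

```text
7.78 yaw -0.2662 mz 0.205
```

Call:
{"method": "move_arm", "body": {
  "commands": [
    [[0,0,0],-0.15,-1],
    [[0,0,0],-0.15,-1]
  ]
}}

```text
t: 7.95
eef_pos: [507.2, -152.7, 296.8]
tcp_rot: [3.141, -0.001, -0.29]
ft_force: [5.0, -0.3, -3.2]
opening: 0.241
grip_force: 30.0
```

```bash
python3 q.py
```

```text
7.95 yaw -0.2902 mz 0.244
```

Call:
{"method": "move_arm", "body": {
  "commands": [
    [[0,0,0],-0.15,-1],
    [[0,0,0],-0.15,-1]
  ]
}}

```text
t: 8.12
eef_pos: [507.2, -152.7, 296.8]
tcp_rot: [3.142, -0.001, -0.314]
ft_force: [4.7, -0.6, -3.0]
opening: 0.237
grip_force: 30.0
```

```bash
python3 q.py
```

```text
8.12 yaw -0.3142 mz 0.176
```

Call:
{"method": "move_arm", "body": {
  "commands": [
    [[0,0,0],-0.15,-1],
    [[0,0,0],-0.15,-1]
  ]
}}

```text
t: 8.28
eef_pos: [507.2, -152.7, 296.8]
tcp_rot: [3.142, -0.001, -0.338]
ft_force: [4.5, -0.0, -2.0]
opening: 0.238
grip_force: 30.0
```

```bash
python3 q.py
```

```text
8.28 yaw -0.3382 mz 0.166
```

Call:
{"method": "move_arm", "body": {
  "commands": [
    [[0,0,0],-0.15,-1],
    [[0,0,0],-0.15,-1]
  ]
}}

```text
t: 8.45
eef_pos: [507.2, -152.6, 296.8]
tcp_rot: [3.142, -0.001, -0.362]
ft_force: [5.1, -0.1, -3.7]
opening: 0.243
grip_force: 30.0
```

```bash
python3 q.py
```

```text
8.45 yaw -0.3623 mz 0.139
```

Call:
{"method": "move_arm", "body": {
  "commands": [
    [[0,0,0],-0.15,-1],
    [[0,0,0],-0.15,-1]
  ]
}}

```text
t: 8.62
eef_pos: [507.2, -152.7, 296.8]
tcp_rot: [-3.141, -0.001, -0.387]
ft_force: [4.4, 0.2, -3.7]
opening: 0.236
grip_force: 30.0
```

```bash
python3 q.py
```

```text
8.62 yaw -0.3868 mz -0.112
```

Call:
{"method": "move_arm", "body": {
  "commands": [
    [[0,0,0],-0.15,-1],
    [[0,0,0],-0.15,-1]
  ]
}}

```text
t: 8.78
eef_pos: [507.2, -152.7, 296.8]
tcp_rot: [-3.141, -0.001, -0.411]
ft_force: [4.4, -1.5, -3.1]
opening: 0.236
grip_force: 30.0
```

```bash
python3 q.py
```

```text
8.78 yaw -0.4109 mz -0.11
```

Call:
{"method": "move_arm", "body": {
  "commands": [
    [[0,0,0],-0.15,-1],
    [[0,0,0],-0.15,-1]
  ]
}}

```text
t: 8.95
eef_pos: [507.2, -152.7, 296.8]
tcp_rot: [-3.141, -0.001, -0.435]
ft_force: [5.5, -1.5, -3.2]
opening: 0.238
grip_force: 30.0
```

```bash
python3 q.py
```

```text
8.95 yaw -0.4345 mz 0.04
```

The torque reversed at about yaw −0.38, so the middle should be near −0.45. I'll take one more small step.

Call:
{"method": "move_arm", "body": {
  "commands": [
    [[0,0,0],-0.1,-1],
    [[0,0,0],-0.1,-1]
  ]
}}

```text
t: 9.12
eef_pos: [507.2, -152.7, 296.8]
tcp_rot: [-3.142, -0.001, -0.45]
ft_force: [5.4, -1.1, -1.9]
opening: 0.232
grip_force: 30.0
```

```bash
python3 q.py
```

```text
9.12 yaw -0.45 mz 0.253
```

The torque has turned to resistance, so this is at or just past the middle. I'll let go and rise.

Call:
{"method": "move_arm", "body": {
  "commands": [
    [[0,0,0],0,1],
    [[0,0,0],0,1],
    [[0,0,0],0,1],
    [[0,0,0],0,1],
    [[0,0,0],0,1],
    [[0,0,0],0,1],
    [[0,0,0],0,1],
    [[0,0,0],0,1],
    [[0,0,0.6],0,1],
    [[0,0,0.6],0,1],
    [[0,0,0.6],0,1],
    [[0,0,0.6],0,1],
    [[0,0,0.6],0,1],
    [[0,0,0.6],0,1],
    [[0,0,0],0,1],
    [[0,0,0],0,1]
  ]
}}

```text
t: 10.45
eef_pos: [506.8, -152.5, 405.2]
tcp_rot: [3.142, -0.002, -0.449]
ft_force: [-0.0, -0.4, -0.7]
opening: 0.998
grip_force: 0.0
```

```bash
python3 m.py
python3 - <<'E'
from h import *
p=read_camera("wrist"); 
c=np.array([506.6,-152.3])
for r in search_frame("pin_top",p)[:1]:
    for z in (85,90):
        d=ray(p,r["at"],z)[:2]-c; print(r,z,np.hypot(*d),np.arctan2(d[1],d[0]))
im=cv2.resize(p["image"][60:260,200:440],None,fx=3,fy=3,interpolation=cv2.INTER_CUBIC); cv2.imwrite("pics/w3.png",im[:,:,::-1])
E
```

```text
10.45 [ 506.83278565 -152.53749062  405.21936619] -0.44920399510510545 [-0.01896219 -0.37121281 -0.66667543] [0.06974285 0.02194077 0.03789852] 0.9983837952722946 0.0 1.6029171922883871
{'at': [313.0, 121.1], 'confidence': 0.66} 85 76.94710065878462 -0.38465982406174926
{'at': [313.0, 121.1], 'confidence': 0.66} 90 76.83410500479242 -0.38578433782069915
```

View pics/w3.png

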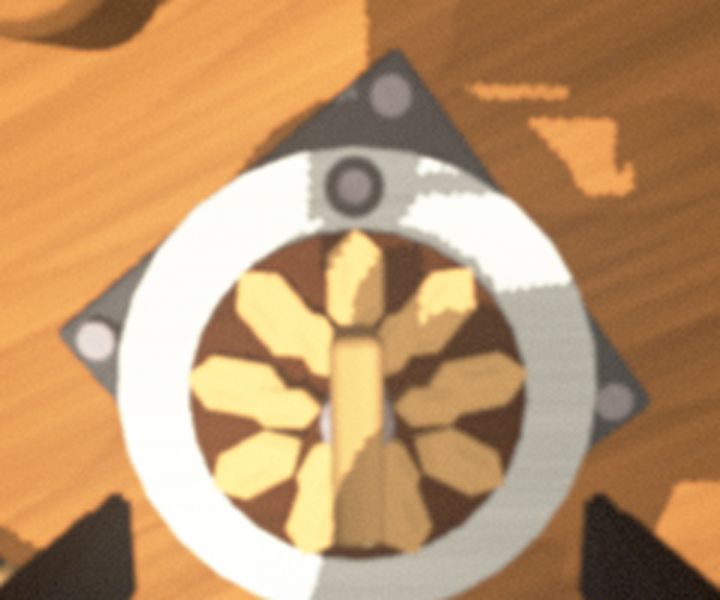

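The picture shows the pin at crop (355,186), straight above the disc centre (357,390), with the handle in line; the table stands near yaw −0.45. I'll check pin height by parallax from two side views.

Call:
{"method": "move_arm", "body": {
  "commands": [
    [[-0.43,-0.9,0],0,1],
    [[-0.43,-0.9,0],0,1],
    [[-0.43,-0.9,0],0,1],
    [[-0.43,-0.9,0],0,1],
    [[-0.43,-0.9,0],0,1],
    [[0,0,0],0,1],
    [[0,0,0],0,1],
    [[0,0,0],0,1]
  ]
}}

```text
t: 11.22
eef_pos: [442.5, -287.4, 403.9]
tcp_rot: [-3.141, 0.002, -0.45]
ft_force: [0.6, -0.5, -0.0]
opening: 1.001
grip_force: 0.0
```

```bash
cat > v.py <<'E'
import sys,pickle
from h import *
p=read_camera("wrist"); pickle.dump(p,open(sys.argv[1]+".pkl","wb"))
r=search_frame("pin_top",p)[:1]; print(r, env.state()["eef_pos"])
im=cv2.resize(p["image"][0:300],None,fx=1.25,fy=1.25); cv2.imwrite("pics/%s.png"%sys.argv[1],im[:,:,::-1])
E
python3 v.py sideA
```

```text
[{'at': [170.6, 120.1], 'confidence': 0.58}] [ 442.8376024  -286.85788932  404.32314648]
```

Call:
{"method": "move_arm", "body": {
  "commands": [
    [[0.43,0.9,0],0,1],
    [[0.43,0.9,0],0,1],
    [[0.43,0.9,0],0,1],
    [[0.43,0.9,0],0,1],
    [[0.43,0.9,0],0,1],
    [[0.43,0.9,0],0,1],
    [[0.43,0.9,0],0,1],
    [[0.43,0.9,0],0,1],
    [[0.43,0.9,0],0,1],
    [[0.43,0.9,0],0,1],
    [[0,0,0],0,1],
    [[0,0,0],0,1],
    [[0,0,0],0,1]
  ]
}}

```text
t: 12.4
eef_pos: [571.3, -17.0, 404.5]
tcp_rot: [3.141, 0.0, -0.448]
ft_force: [0.3, 0.0, -0.4]
opening: 0.999
grip_force: 0.0
```

```bash
python3 v.py sideB
python3 - <<'E'
import cv2,numpy as np
a=cv2.imread("pics/sideA.png");b=cv2.imread("pics/sideB.png")
cv2.imwrite("pics/ab.png",cv2.resize(np.vstack([a[:300],b[:300]]),(800,600)))
E
```

```text
[{'at': [362.4, 27.5], 'confidence': 0.42}] [571.17113684 -17.96176029 404.7401808 ]
```

View pics/ab.png

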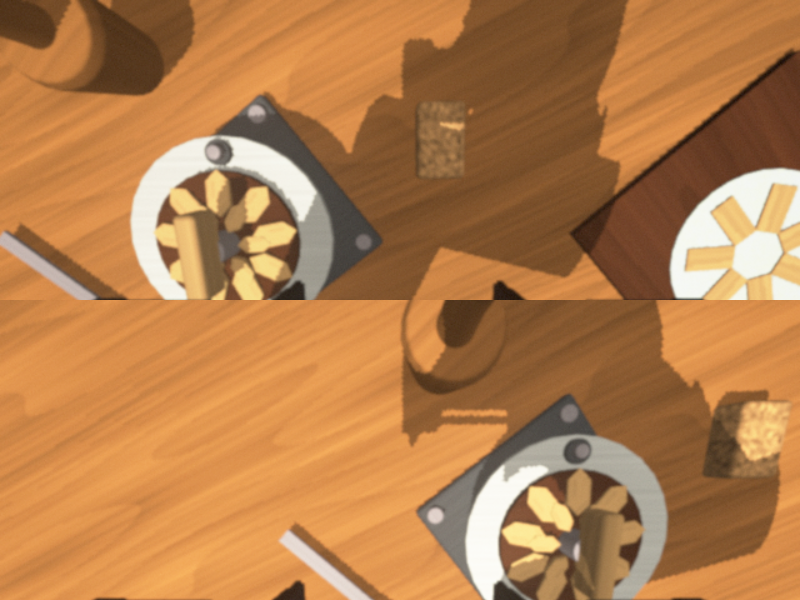

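A shows the pin at about px (170,121), and B at about (466,120); the network's B hit at (362,27) is wrong. I'll zoom both for precise picks.

Run:
```python
from h import *
import pickle
o=[]
for n,(u,v) in (("sideA",(172,120)),("sideB",(464,120))):
    p=pickle.load(open(n+".pkl","rb")); c=p["image"][v-25:v+25,u-33:u+33]
    o.append(cv2.resize(c,None,fx=6,fy=6,interpolation=cv2.INTER_CUBIC))
cv2.imwrite("pics/z.png",np.hstack(o)[:,:,::-1])
```

```text
(no output)
```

View pics/z.png

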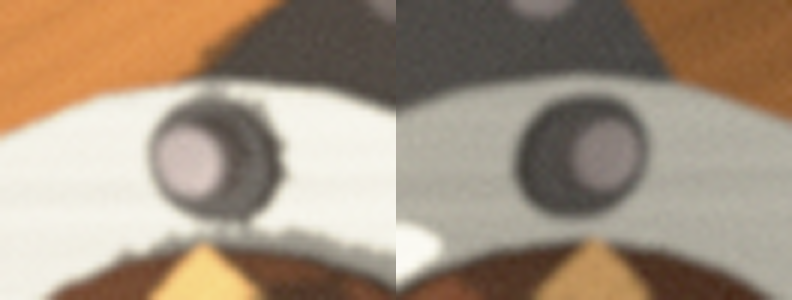

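Run:
```python
from h import *
import pickle
P=[pickle.load(open(n+".pkl","rb")) for n in ("sideA","sideB")]
def M(p):
    R,_=cv2.Rodrigues(np.array(p["rvec"],float))
    return np.array([[p["fx"],0,p["cx"]],[0,p["fy"],p["cy"]],[0,0,1]])@np.c_[R,np.array(p["tvec"],float).reshape(3)]
for n,a,b in (("pin",(170.25,120.9),(465.6,120.4)),("petal",(172.75,135.1),(463.75,134)),("bolt",(205.3,89.3),(455.7,89.8))):
    X=cv2.triangulatePoints(M(P[0]),M(P[1]),np.array(a).reshape(2,1),np.array(b).reshape(2,1)).ravel(); X=X[:3]/X[3]
    d=X[:2]-[506.6,-152.3]; print(n,X.round(1),np.hypot(*d).round(1),np.arctan2(d[1],d[0]).round(3))
# disc: plane height for which circle centres of both views agree
W=[]
for p in P:
    m=cut_out("turntable",p)[0]["region"].astype(np.uint8) if 0 else None
for z in (85,90):
    X=np.array([506.6+76*np.cos(-.45),-152.3+76*np.sin(-.45),z,1])
    print(z,[((M(p)@X)[:2]/(M(p)@X)[2]).round(1) for p in P])
# disc edge extremes along the row through the pin base
for p,(u0,u1) in zip(P,((60,300),(360,560))):
    g=p["image"].astype(int); 
    for v in (150,160,170):
        s=g[v,:,2]; d=np.diff(cv2.GaussianBlur(s.astype(np.float32).reshape(1,-1),(5,1),1).ravel())
        print(v,"rise",[(i,int(d[i])) for i in range(u0,u1) if abs(d[i])>18])
```

```text
pin [ 575.6 -185.3   82.2] 76.5 -0.446
petal [ 563.1 -179.6   81.4] 62.8 -0.451
bolt [ 602.5 -214.9   18.8] 114.5 -0.578
85 [array([169.2, 121.7]), array([467.2, 120.6])]
90 [array([166.6, 121.6]), array([469.8, 120.5])]
150 rise [(108, 29), (109, 40), (110, 35), (111, 20), (138, -24), (139, -26), (140, -21), (163, 19), (164, 20), (213, -18), (216, 20), (217, 19), (221, 20), (222, 18), (249, -22), (250, -35), (251, -38), (252, -30)]
160 rise [(104, 20), (105, 37), (106, 41), (107, 27), (129, -28), (130, -44), (131, -45), (132, -29), (135, 25), (156, -19), (157, -18), (164, 21), (165, 20), (214, -20), (215, -22), (225, 22), (226, 25), (227, 21), (231, 23), (232, 24), (249, -24), (250, -24)]
170 rise [(103, 32), (104, 43), (105, 34), (125, -37), (126, -49), (127, -41), (128, -19), (141, 18), (208, -18), (209, -22), (210, -18), (232, 26), (233, 26), (234, 19), (236, 22), (237, 26), (238, 20), (245, -24), (246, -22)]
150 rise [(384, 30), (385, 41), (386, 39), (387, 23), (418, -30), (419, -43), (420, -39), (423, 18), (527, -26), (528, -30), (529, -22)]
160 rise [(378, 20), (379, 40), (380, 43), (381, 27), (408, -18), (409, -39), (410, -51), (411, -43), (412, -23), (420, 18), (421, 26), (422, 21), (444, -24), (445, -25), (505, 20), (506, 31), (507, 31), (508, 22), (530, -25), (531, -30), (532, -23)]
170 rise [(375, 31), (376, 38), (377, 28), (402, -20), (403, -43), (404, -54), (405, -40), (426, 18), (427, 22), (428, 18), (454, -23), (455, -28), (456, -20), (510, 31), (511, 36), (512, 26), (532, -28), (533, -32), (534, -22)]
```

Triangulation puts the pin top at z ≈ 82 mm with radius 76.5 mm. That fits the seated 85 mm far better than the riding 90 mm, so I'm handing in.

```bash
python3 -c "
from cell import env
print(env.job_done())"
```

```text
the job is handed in; nothing more can be done
None
```

I turned the turntable about 42° clockwise until the pin dropped into the notch, let go of the handle, and handed the job in at about 12.5 s with the arm clear and the chisel, cork block and mallet untouched; the hand-in gave no verdict, but the torque reversal and a measured pin height of about 82 mm (85 seated, 90 riding) both indicate it is seated.

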